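# Unpack the pump dispenser onto its drip tray

## Task

Swing both flaps of the delivery carton open and fold them well back past upright, so that they stay leaning outwards. Then lift the pump dispenser out of the carton, keeping it upright, and set it down gently (not dropped) in the middle of the steel drip tray with its spout pointing out over the tray's tongue. Leave the flaps folded back and leave everything else, including the two jars in the carton, standing where it is.

Things in the scene. Friction and masses are not known exactly. Their poses are not given: they have to be found in the camera images.
- carton: Open-topped cardboard carton fixed to the counter, 200 (its x) x 180 (its y) x 125 mm high, walls and floor 5 mm. Origin: centre of its underside, z up. Two flaps, each 196 mm long, 65 mm deep, 5 mm thick, are hinged along its walls at +y and -y; closed, they leave a 45 mm gap between their free edges over the middle. They start a little ajar, each at its own angle.
- flap_left (a joint): Angle (rad) of the flap on the carton's +y wall: 0 lying flat over the carton, 1.57 upright, grows as it opens outward, stop at 2.5. Stiff crease (about 0.05 N m): stays where it is left.
- flap_right (a joint): Angle (rad) of the flap on the carton's -y wall: same meaning, stop at 2.5.
- flap_left_hinge (a point): Middle of the left flap's hinge line, at the rim, 125 mm above the carton's underside and 87.5 mm to +y of its centre; the hinge line runs along the carton's x. The flap's underside is level with this line when closed.
- flap_right_hinge (a point): Middle of the right flap's hinge line, 87.5 mm to -y of the carton's centre, at the rim.
- flap_left_edge (a point): Middle of the left flap's free edge, 65 mm from its hinge, at mid thickness.
- flap_right_edge (a point): Middle of the right flap's free edge, 65 mm from its hinge, at mid thickness.
- dispenser: Pump dispenser, about 250 g, 110 mm tall, loose on the carton floor near its middle. Round amber bottle 60 mm across up to 62 mm high, tapering to a 22 mm neck; on it a black head block 36 (its x) x 24 (its y) mm, from 84 to 110 mm high, with an 11 mm wide spout along +x to 56 mm from the axis. Origin: centre of its underside, z up.
- pump_head (a point): Centre of the dispenser's pump head block, 97 mm above its underside: the place to grip, across the 24 mm sides.
- spout_tip (a point): Tip of the spout, 55 mm along the dispenser's +x from its axis, 98 mm above its underside.
- drip_tray: Flat steel drip tray fixed to the counter, 8 mm high: a disc 90 mm across with a 30 mm wide round-ended tongue along its +x, reaching to 90 mm from the centre. Origin: centre of the disc's underside, z up.
- tray_center (a point): Middle of the tray disc's top face, 8 mm above the counter.
- tray_lip (a point): Point on top of the tongue, 55 mm along the tray's +x from its centre: the spout tip belongs over it.
- jar_a: Glass jar 40 mm across, 60 mm tall, in the carton's +x +y corner; leave it. Origin: centre of its underside.
- jar_b: Glass jar 40 mm across, 60 mm tall, in the carton's -x -y corner; leave it. Origin: centre of its underside.
- shaker: Glass shaker 42 mm across, 75 mm tall, standing on the counter beside the tray; leave it. Origin: centre of its underside.
- juice: Bottle 54 mm across, 120 mm tall; leave it. Origin: centre of its underside.
- mug: White mug 76 mm across, 85 mm tall; leave it. Origin: centre of its underside.
- bowl: White bowl 90 mm across, 45 mm tall; leave it. Origin: centre of its underside.
- bell: Brass counter bell 72 mm across, 46 mm tall; leave it. Origin: centre of its underside.
There are look-alikes about, which are no part of the job. Leave any green or pink look-alike of the dispenser alone.

How it is judged:
By the outcome, as a careful person would: the job done as asked, in the order asked, and still so for the second after the job is handed in, with the robot touching nothing.
It also fails if it takes over 64 s, if anything falls off the work surface, if the arm or the gripper's body presses on something with over 40 N, if the wrist force passes 120 N, or if a joint passes its speed limit or range.

## Robot

A 6-joint arm with a two-finger parallel gripper is mounted at the origin on the work surface. World frame = base frame: x ahead of the robot, y to its left, z up, the work surface at z = 0. Lengths are in m, angles in rad, forces in N, time in s.
With the tool pointing down it reaches from about 0.25 to 0.725 m from the base axis. Payload 4 kg.
Tool frame: the origin (TCP) lies midway between the tips of the shut fingers; the grasp point (between the pads) lies 19 mm behind it (bot.grip_depth is the distance from the TCP to the grasp point, in m); z points along the fingers, y is the line along which they close (so a half turn about z gives the same grasp; the last joint's range is limited). The gripper opens to 85 mm and grips with 20 to 120 N. Pads are 22 mm wide; open, the fingers measure 114 mm over their backs; the gripper's body (76 mm by 85 mm) begins 54 mm behind the grasp point. The pads swing forward as they close: fully open they stand 13 mm farther back than shut.
Start: joints at [-1.285, 0.241, 0.005, 1.335, 0, 1.571], TCP at [0.141, -0.48, 0.231] pointing down, gripper open.
Joint ranges: [-2.72, 2.72], [-1.05, 1.87], [-1.09, 1.28], [-1.99, 2.15], [-1.42, 1.44], [-3.14, 3.14]. Speed limits (rad/s): [2.79, 2.79, 3.14, 3.14, 3.14, 3.14].

## Interface

Orientations are given as a unit quaternion [x, y, z, w].
In Python, from workcell import bot gives the robot as it stands.
- The arm moves only by the shell command python3 -m creep 'ROWS'. ROWS is JSON, one flat list of numbers, 5 for each row, row after row: the shift along the world's x, y, z in m, then the turn about the world's z in rad, then the finger opening in m, from 0 to 0.0854. In form: [x, y, z, twist, claw, x, y, z, twist, claw, ...]. A call has 1 to 10 rows; each row is the pose to reach, as a shift and turn from the pose commanded when the call began; what a row does not reach only later rows make up. A row lasts 1/12 s, in which the tool goes at most 41.7 mm and 7.16 degrees, less where a joint would pass 70% of its speed; a pose out of reach is approached as far as the arm can. A call with a gripper value outside its range is refused whole. The fingers move at their own pace and stop on an object; the grip force is fixed at half the most. Time passes only in rows, so rows that repeat a pose let the fingers close. It gives the time, the measured TCP pose, the force, the opening and the grip force at its end, in the units of the state.
- bot.get_obs(): the state, without advancing time (a new reading comes with each control period).
- bot.camera(name): name is "scene" or "top" or "wrist"; returns a dict with "pixels" (420x560x3 uint8, red, green, blue), "camera_matrix" (3x3 intrinsics, pixels), "extrinsics" (4x4, takes a point from world to camera coordinates); the wrist camera has in their place "T_tool_cam" (4x4, takes a point from camera to tool coordinates, whose origin is the TCP and whose axes are the flange's). Camera axes: x right, y down, z forward; pixel columns grow to the right and rows downward; lengths in m; the calibration is good to about 2 mm. A picture is of the moment at which its call begins: read the wrist's pose just before it. There is no depth.
- bot.job_done(): hands the job in; it is judged then, once.
Trained networks look in the newest picture that a camera, given by its name, has taken for a name from the list of things; names that differ only in an ending like _2 or _b are one class to them, and where a whole thing is asked for, a point or a joint stands for the part that bears it (a point fixed in the world has none). Each returns a list of dicts, best first, with "score" (0 to 1); they miss things now and then, are a little off and sometimes report something else, mostly with a low value. They report only what shows in the picture. A call takes as long as a camera call. They do not tell look-alikes from the thing itself.
- bot.look_for(camera, thing): "centre" ([column, row] as shares, 0 to 1, of the picture: columns of its width, rows of its height, amid what is visible of it).
- bot.place_of(camera, thing): "centre" ([column, row] as shares, 0 to 1, of the picture: columns of its width, rows of its height: a listed point, or the origin of a listed thing).
The state is a dict: "clock": time; "joint_pos": joint angles; "joint_vel": joint speeds; "tau": joint torques, N m; "eef_pos": TCP position; "tool_rot": TCP orientation; "ft_force": force on the tool from outside, world axes, zero at the start; "ft_torque": the same for the moment, N m; "grip_width": finger opening in m; "grasp_force": force on a finger pad.
Only numpy, scipy, OpenCV 4.12 (cv2) and the standard library are available. Lean on these libraries where they do the work, as an engineer would, in place of code of your own. Each camera call takes 0.05 s, during which the arm holds its last target. There are 200 camera calls.

## Working session

There is one attempt and no reset: what is moved stays moved. The work goes in short steps, Python scripts to look and compute and a shell command to move; the robot and the scene stay as the last step left them, time stands still between calls to the robot, and variables do not carry over. Pictures are saved under pics/ and viewed, at most 11 in all, crops included, and the job is handed in when it is done.

```bash
mkdir -p pics; ls; cat > h.py <<'E'
import numpy as np, cv2
from workcell import bot
from scipy.spatial.transform import Rotation as R
def cam(n):
    o=bot.get_obs(); c=bot.camera(n); K=np.array(c["camera_matrix"])
    if "extrinsics" in c: E=np.array(c["extrinsics"])
    else:
        T=np.eye(4);T[:3,:3]=R.from_quat(o["tool_rot"]).as_matrix();T[:3,3]=o["eef_pos"]
        E=np.linalg.inv(T@np.array(c["T_tool_cam"]))
    return c["pixels"],K,E
def ray(px,K,E):
    d=E[:3,:3].T@np.linalg.inv(K)@np.array([px[0],px[1],1.]); return -E[:3,:3].T@E[:3,3], d/np.linalg.norm(d)
def onz(px,K,E,z):
    o,d=ray(px,K,E); return o+d*(z-o[2])/d[2]
def tri(rs):
    A=sum(np.eye(3)-np.outer(d,d) for o,d in rs); b=sum((np.eye(3)-np.outer(d,d))@o for o,d in rs)
    p=np.linalg.solve(A,b); return p,[round(1000*np.linalg.norm(np.cross(p-o,d)),1) for o,d in rs]
def proj(p,K,E):
    q=K@(E[:3,:3]@np.asarray(p)+E[:3,3]); return q[:2]/q[2]
def save(n,im,): cv2.imwrite("pics/"+n,cv2.cvtColor(im,cv2.COLOR_RGB2BGR))
E
cat > a.py <<'E'
from h import *
V={}
for n in ("scene","top"):
    im,K,E=cam(n); save(n+"0.png",im); V[n]=(K,E)
    print(n,"cam at",(-E[:3,:3].T@E[:3,3]).round(3))
    for t in "carton flap_left_hinge flap_right_hinge flap_left_edge flap_right_edge dispenser pump_head spout_tip drip_tray tray_center tray_lip shaker juice mug bowl bell jar_a".split():
        print(n,t,[( (np.array(r["centre"])*[560,420]).round(1).tolist(),round(r["score"],2)) for r in bot.place_of(n,t)[:4]])
print(bot.get_obs()["clock"])
E
python3 a.py
```

```text
pics
scene cam at [1.02  0.37  0.644]
scene carton []
scene flap_left_hinge [([397.2, 243.0], 0.82)]
scene flap_right_hinge [([315.3, 200.9], 0.67), ([237.7, 318.9], 0.41)]
scene flap_left_edge [([367.3, 215.9], 0.88)]
scene flap_right_edge [([344.6, 209.8], 0.7)]
scene dispenser [([236.4, 235.1], 0.82), ([342.8, 264.3], 0.7), ([450.7, 317.3], 0.7), ([362.0, 196.6], 0.63)]
scene pump_head [([235.3, 200.3], 0.97), ([368.3, 164.0], 0.91), ([350.0, 231.7], 0.81), ([465.8, 284.0], 0.64)]
scene spout_tip [([343.4, 160.4], 0.88), ([488.7, 274.9], 0.84), ([257.5, 208.4], 0.63)]
scene drip_tray [([209.7, 199.2], 0.73)]
scene tray_center [([206.0, 192.6], 0.92), ([348.8, 230.5], 0.37), ([344.7, 260.2], 0.28)]
scene tray_lip [([190.0, 206.1], 0.9)]
scene shaker [([190.1, 170.7], 0.93)]
scene juice [([220.4, 273.1], 0.97)]
scene mug [([157.5, 257.9], 0.68), ([395.3, 245.5], 0.47)]
scene bowl []
scene bell [([295.7, 201.7], 0.83), ([345.2, 262.2], 0.42)]
scene jar_a [([343.6, 229.9], 0.76)]
top cam at [0.376 0.058 1.223]
top carton [([219.6, 224.9], 0.63)]
top flap_left_hinge [([174.8, 211.4], 0
[... 269 characters left out ...]
.65), ([127.9, 218.4], 0.63)]
top pump_head [([251.7, 315.9], 0.97), ([329.1, 185.3], 0.95), ([116.9, 212.8], 0.77), ([218.7, 211.0], 0.74)]
top spout_tip [([105.5, 234.6], 0.83), ([203.5, 232.9], 0.64), ([275.3, 310.0], 0.57), ([305.3, 194.1], 0.56)]
top drip_tray [([388.9, 218.9], 0.86), ([305.6, 154.3], 0.53)]
top tray_center [([385.6, 221.9], 0.92), ([175.0, 211.0], 0.75), ([388.7, 219.8], 0.69), ([222.6, 223.6], 0.36)]
top tray_lip [([390.7, 196.7], 0.64)]
top shaker [([431.4, 241.0], 0.74)]
top juice [([306.0, 152.9], 0.62)]
top mug [([361.1, 134.6], 0.72), ([305.2, 265.6], 0.46)]
top bowl [([270.1, 130.6], 0.68)]
top bell [([305.3, 265.6], 0.82)]
top jar_a [([199.2, 190.7], 0.62)]
1.8
```

View pics/scene0.png

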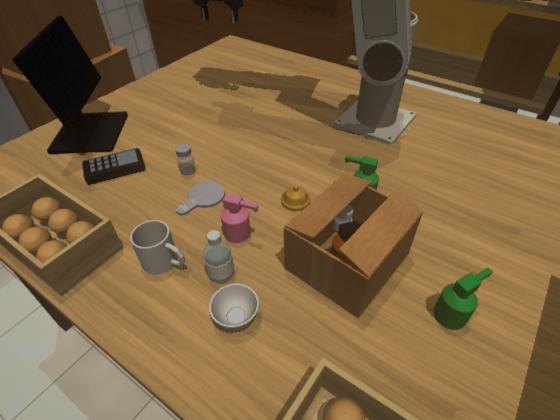

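View pics/top0.png

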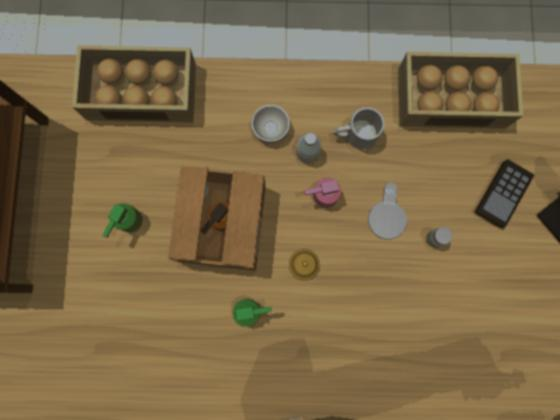

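The scene picture shows the carton at about (350,240), with a black pump head between its flaps at (350,231). The top picture shows the same head at (219,212), with its spout toward (204,233).

Things that could be mistaken for the dispenser in the top view:
- amber bottle with black head in the carton, (219,212): this is the one I want
- pink one, (325,190)
- green one, (247,312)
- green one, (123,217)

I'll check this choice in a close crop while I measure.

```bash
cat > b.py <<'E'
from h import *
S=cam("scene");T=cam("top")
def t(name,s,p): 
    q,r=tri([ray(s,*S[1:]),ray(p,*T[1:])]); print(name,q.round(4),r)
t("LH",(397.2,243),(174.8,211.4));t("RH",(315.3,200.9),(257.2,222.7));t("LE",(367.3,215.9),(199.2,211.9));t("RE",(344.6,209.8),(230.5,217.1))
t("head",(350,231.7),(218.7,211));t("trayc",(206,192.6),(385.6,221.9));t("lip",(190,206.1),(390.7,196.7));t("green",(368.3,164),(251.7,315.9));t("green2",(465.8,284),(116.9,212.8));t("pink",(235.3,200.3),(329.1,185.3))
t("shaker",(190.1,170.7),(431.4,241));t("juice",(220.4,273.1),(306,152.9));t("bell",(295.7,201.7),(305.3,265.6));t("mug",(157.5,257.9),(361.1,134.6))
for n,p,z in [("spout",(203.5,232.9),.103),("bowl",(270.1,130.6),0)]: print(n,onz(p,*T[1:],z).round(4))
# carton corners at rim z .125 (flap hinge line ends)
a=cv2.resize(T[0][155:280,150:280],None,fx=4.5,fy=4.5,interpolation=cv2.INTER_CUBIC)
save("crop1.png",a)
E
python3 b.py
```

```text
LH [0.5448 0.2784 0.1233] [np.float64(1.6), np.float64(1.6)]
RH [0.5261 0.1008 0.1162] [np.float64(1.3), np.float64(1.3)]
LE [0.5414 0.2182 0.1538] [np.float64(2.5), np.float64(2.5)]
RE [0.5323 0.162  0.1313] [np.float64(4.7), np.float64(4.7)]
head [0.5502 0.1889 0.102 ] [np.float64(2.8), np.float64(2.8)]
trayc [ 0.5498 -0.1966  0.0041] [np.float64(2.2), np.float64(2.2)]
lip [ 0.6071 -0.2055 -0.0008] [np.float64(4.1), np.float64(4.1)]
green [0.3274 0.1161 0.0896] [np.float64(7.1), np.float64(7.1)]
green2 [0.5431 0.4061 0.1009] [np.float64(0.2), np.float64(0.2)]
pink [ 0.6094 -0.0479  0.1044] [np.float64(4.9), np.float64(4.9)]
shaker [ 0.5055 -0.3023 -0.0027] [np.float64(1.2), np.float64(1.2)]
juice [ 0.7131 -0.0068  0.    ] [np.float64(0.5), np.float64(0.5)]
bell [ 0.4418 -0.0052 -0.0079] [np.float64(3.2), np.float64(3.2)]
mug [ 0.761  -0.1398  0.0041] [np.float64(1.5), np.float64(1.5)]
spout [0.503 0.217 0.103]
bowl [0.7667 0.0812 0.    ]
```

View pics/crop1.png

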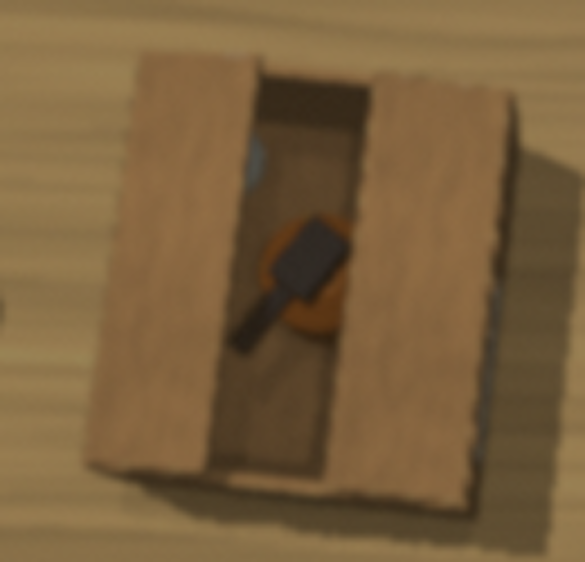

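The crop confirms it: an amber bottle with a black head at crop (312,258), and its spout tip at (242,340). The flaps' free edges are at crop x≈235 and x≈350. Next I'll work out the tool yaw and the rest of the geometry.

```bash
cat > c.py <<'E'
from h import *
o=bot.get_obs(); M=R.from_quat(o["tool_rot"]).as_matrix()
print("clock",round(o["clock"],2),"tcp",np.round(o["eef_pos"],4),"x",M[:,0].round(3),"y",M[:,1].round(3),"toolY yaw",np.degrees(np.arctan2(M[1,1],M[0,1])).round(1),"q",np.round(o["joint_pos"],2),"F",np.round(o["ft_force"],1),"w",round(o["grip_width"],4),round(o["grasp_force"],1))
E
python3 c.py
python3 - <<'E'
import numpy as np
c=np.array([.5355,.1896]);y=np.radians(-6.2);ux=np.array([np.cos(y),np.sin(y)]);uy=np.array([-np.sin(y),np.cos(y)])
print("carton axes",ux,uy)
for n,a,b in [("in L",.055,0),("in R",.065,0)]: print(n,c+a*ux+b*uy)
E
```

```text
clock 1.9 tcp [ 0.141  -0.4797  0.2313] x [ 0.959  0.282 -0.   ] y [ 0.282 -0.959  0.   ] toolY yaw -73.6 q [-1.28  0.24  0.01  1.34 -0.    1.57] F [ 0.2 -0.1  0.5] w 0.0855 0.0
carton axes [ 0.99415096 -0.10799936] [0.10799936 0.99415096]
in L [0.5901783  0.18366004]
in R [0.60011981 0.18258004]
```

```bash
python3 -m creep '[0.225,0.33,0.01,0.6,0, 0.225,0.33,0.01,0.6,0, 0.225,0.33,0.01,0.6,0, 0.225,0.33,0.01,0.6,0, 0.225,0.33,0.01,0.6,0, 0.225,0.33,0.01,0.6,0, 0.225,0.33,0.01,0.6,0, 0.225,0.33,0.01,0.6,0, 0.225,0.33,0.01,0.6,0, 0.225,0.33,0.01,0.6,0]'; python3 -m creep '[0.224,0.333,0.01,0.577,0, 0.224,0.333,0.01,0.577,0, 0.224,0.333,0.01,0.577,0, 0.224,0.333,0.01,0.577,0, 0.224,0.333,0.01,0.577,0, 0.224,0.333,0.01,0.577,0, 0.224,0.333,0.01,0.577,0, 0.224,0.333,0.01,0.577,0, 0.224,0.333,0.01,0.577,0, 0.224,0.333,0.01,0.577,0]'; python3 c.py
```

```text
clock: 2.73
eef_pos: [0.3675, -0.1468, 0.2418]
tool_rot: [0.903, 0.43, 0.001, 0.0]
ft_force: [-0.2, -0.1, -0.4]
grip_width: 0.0001
grasp_force: 0.0
clock: 3.57
eef_pos: [0.5914, 0.187, 0.2506]
tool_rot: [0.743, 0.669, 0.001, -0.0]
ft_force: [0.1, -0.8, -0.2]
grip_width: -0.0003
grasp_force: 0.0
clock 3.57 tcp [0.5914 0.187  0.2506] x [0.105 0.994 0.001] y [ 0.994 -0.105  0.   ] toolY yaw -6.0 q [0.31 0.48 0.41 1.49 0.   1.98] F [ 0.1 -0.8 -0.2] w -0.0003 0.0
```

```bash
cat > w.py <<'E'
from h import *
import sys
im,K,E=cam("wrist"); save(sys.argv[1],im)
np.savez("w_"+sys.argv[1][:-4],K=K,E=E)
Z=dict(flap_left_hinge=.125,flap_right_hinge=.125,flap_left_edge=.154,flap_right_edge=.135,pump_head=.102,spout_tip=.103,jar_a=.005,jar_b=.005,tray_center=.008,tray_lip=.008)
for t in sys.argv[2:]:
    for r in bot.place_of("wrist",t)[:3]:
        p=np.array(r["centre"])*[560,420]; print(t,p.round(1),round(r["score"],2),onz(p,K,E,Z[t]).round(4))
E
python3 w.py w1.png flap_left_hinge flap_right_hinge flap_left_edge flap_right_edge pump_head spout_tip jar_a jar_b
```

```text
flap_left_hinge [193.4  80.8] 0.97 [0.5434 0.2782 0.125 ]
flap_left_hinge [179.7 320.4] 0.19 [0.4977 0.0856 0.125 ]
flap_right_hinge [216.8 298.1] 0.68 [0.533 0.104 0.125]
flap_left_edge [198.2 170.7] 0.64 [0.5428 0.2195 0.154 ]
flap_right_edge [204.  236.4] 0.88 [0.534  0.1646 0.135 ]
flap_right_edge [194.5  82.9] 0.72 [0.546  0.2762 0.135 ]
pump_head [225.9 193.9] 0.77 [0.5502 0.188  0.102 ]
pump_head [  6.1 277.5] 0.66 [0.3414 0.1314 0.102 ]
spout_tip [ 32.2 327.5] 0.92 [0.3496 0.0781 0.103 ]
jar_a [170.  219.3] 0.75 [0.4657 0.1399 0.005 ]
jar_b [170.  219.3] 0.75 [0.4657 0.1399 0.005 ]
```

View pics/w1.png

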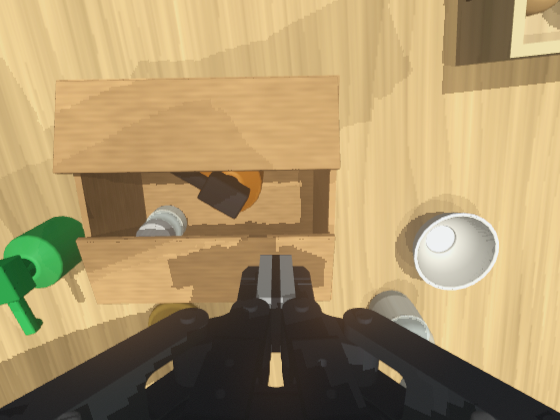

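The wrist picture agrees with the earlier measurements. The left flap's free edge is at row 170, the right flap's at row 236, and the head is at (225,194). I'll go into the gap toward +x and sweep the left flap first.

```bash
python3 -m creep '[0.014,0,0,0,0, 0.014,0,-0.04,0,0, 0.014,0,-0.08,0,0, 0.014,0,-0.12,0,0, 0.014,0,-0.15,0,0, 0.014,0,-0.15,0,0]'; python3 -m creep '[0.001,0.012,0,0,0, 0.002,0.018,0.01,0,0, 0.003,0.024,0.022,0,0, 0.003,0.03,0.034,0,0, 0.004,0.036,0.044,0,0, 0.005,0.042,0.052,0,0, 0.005,0.05,0.058,0,0, 0.006,0.06,0.062,0,0, 0.008,0.07,0.064,0,0, 0.009,0.08,0.064,0,0]'; python3 c.py
```

```text
clock: 4.52
eef_pos: [0.5985, 0.1807, 0.0941]
tool_rot: [0.745, 0.667, -0.006, -0.003]
ft_force: [-1.3, -0.4, 0.0]
grip_width: -0.0006
grasp_force: 0.0
clock: 5.35
eef_pos: [0.6135, 0.2645, 0.1665]
tool_rot: [0.744, 0.668, 0.001, 0.0]
ft_force: [0.4, -1.4, 0.1]
grip_width: -0.0001
grasp_force: 0.8
clock 5.35 tcp [0.6135 0.2645 0.1665] x [0.108 0.994 0.001] y [ 0.994 -0.108  0.002] toolY yaw -6.2 q [ 0.41  0.61  0.4   1.36 -0.    2.09] F [ 0.4 -1.4  0.1] w -0.0001 0.8
```

```bash
python3 -m creep '[0.001,0.01,0,0,0, 0.002,0.018,0,0,0, 0.003,0.025,-0.003,0,0, 0.003,0.03,-0.006,0,0, 0.003,0.033,-0.01,0,0, 0.003,0.033,-0.01,0,0, 0,-0.02,0.03,0,0, -0.01,-0.06,0.07,0,0, -0.02,-0.09,0.08,0,0, -0.02,-0.1,0.08,0,0]'; python3 c.py; python3 w.py w2.png flap_left_hinge flap_left_edge flap_right_hinge flap_right_edge pump_head spout_tip
```

```text
clock: 6.18
eef_pos: [0.5929, 0.1625, 0.2475]
tool_rot: [0.744, 0.668, 0.001, 0.0]
ft_force: [0.5, -0.2, 0.3]
grip_width: 0.0
grasp_force: 0.0
clock 6.18 tcp [0.5929 0.1625 0.2475] x [0.107 0.994 0.001] y [ 0.994 -0.107  0.002] toolY yaw -6.1 q [0.27 0.47 0.38 1.48 0.   1.95] F [ 0.5 -0.2  0.3] w 0.0 0.0
flap_left_hinge [186.6  46.8] 0.81 [0.5451 0.2757 0.125 ]
flap_left_edge [387.6 290.4] 0.37 [0.6695 0.0915 0.154 ]
flap_right_hinge [207.5 275.2] 0.73 [0.5311 0.1036 0.125 ]
flap_right_edge [196.2 208.4] 0.76 [0.5344 0.1642 0.135 ]
flap_right_edge [286.6  85.7] 0.64 [0.6098 0.2433 0.135 ]
flap_right_edge [391.4 289.6] 0.15 [0.6781 0.08   0.135 ]
pump_head [215.  162.7] 0.61 [0.5475 0.1913 0.102 ]
pump_head [286.6  84.2] 0.3 [0.611 0.245 0.102]
spout_tip [154.4 130.8] 0.86 [0.5044 0.2215 0.103 ]
spout_tip [ 22. 309.] 0.71 [0.3511 0.0767 0.103 ]
```

View pics/w2.png

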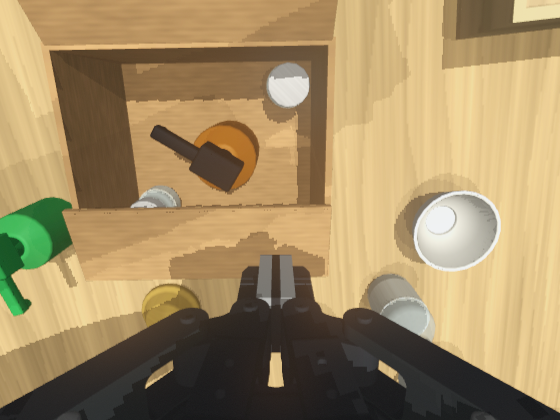

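The left flap is folded back, with its rim at row 45. Jar_a is visible at (288,85), the dispenser head at (217,165), and the right flap's edge at row 207. The right flap is next.

```bash
python3 -m creep '[0.012,0.033,0,0,0, 0.012,0.033,-0.04,0,0, 0.012,0.033,-0.08,0,0, 0.012,0.033,-0.12,0,0, 0.012,0.033,-0.16,0,0, 0.012,0.033,-0.163,0,0, 0.012,0.033,-0.163,0,0]'; python3 -m creep '[-0.001,-0.018,0,0,0, -0.002,-0.024,0,0,0, -0.003,-0.027,0.01,0,0, -0.003,-0.03,0.02,0,0, -0.004,-0.034,0.03,0,0, -0.004,-0.04,0.04,0,0, -0.005,-0.048,0.048,0,0, -0.006,-0.056,0.056,0,0, -0.007,-0.066,0.064,0,0, -0.008,-0.078,0.07,0,0]'; python3 c.py
```

```text
clock: 7.12
eef_pos: [0.6021, 0.1972, 0.0785]
tool_rot: [0.743, 0.669, -0.003, -0.002]
ft_force: [-0.2, -0.3, 0.0]
grip_width: -0.0002
grasp_force: 0.0
clock: 7.95
eef_pos: [0.5969, 0.1173, 0.1535]
tool_rot: [0.744, 0.668, 0.0, 0.0]
ft_force: [-0.8, 0.9, -0.3]
grip_width: -0.0002
grasp_force: 0.5
clock 7.95 tcp [0.5969 0.1173 0.1535] x [0.108 0.994 0.   ] y [ 0.994 -0.108  0.001] toolY yaw -6.2 q [ 0.19  0.49  0.17  1.25 -0.    1.87] F [-0.8  0.9 -0.3] w -0.0002 0.5
```

```bash
python3 -m creep '[-0.001,-0.01,0.006,0,0, -0.002,-0.02,0.01,0,0, -0.003,-0.03,0.01,0,0, -0.004,-0.038,0.008,0,0, -0.005,-0.044,0.005,0,0, -0.005,-0.048,0.001,0,0, -0.005,-0.048,0.001,0,0, 0,-0.03,0.03,0,0, 0,0.01,0.07,0,0, 0,0.03,0.1,0,0]'; python3 c.py; python3 a.py >a2.txt; grep -E "flap|pump|tray_l|tray_c|spout" a2.txt; python3 - <<'E'
import cv2
a=cv2.imread("pics/scene0.png")[140:320,250:450]; cv2.imwrite("pics/s2.png",cv2.resize(a,None,fx=3,fy=3,interpolation=2))
E
```

```text
clock: 8.78
eef_pos: [0.5959, 0.143, 0.2439]
tool_rot: [0.745, 0.667, -0.002, -0.001]
ft_force: [1.9, 1.3, -0.3]
grip_width: 0.0001
grasp_force: 0.0
clock 8.78 tcp [0.5959 0.143  0.2439] x [ 0.109  0.994 -0.002] y [ 0.994 -0.109 -0.004] toolY yaw -6.3 q [ 0.24  0.47  0.37  1.48 -0.    1.92] F [ 1.9  1.3 -0.3] w 0.0001 0.0
scene flap_left_hinge [([396.9, 243.8], 0.88)]
scene flap_right_hinge [([319.1, 198.0], 0.89)]
scene flap_left_edge [([428.0, 243.4], 0.7)]
scene flap_right_edge [([296.2, 175.0], 0.88)]
scene pump_head [([352.1, 233.0], 0.7), ([366.8, 167.6], 0.69), ([235.0, 201.6], 0.61), ([429.4, 245.0], 0.61)]
scene spout_tip [([256.8, 210.1], 0.84), ([489.5, 272.4], 0.75), ([375.2, 222.7], 0.72), ([345.7, 157.3], 0.56)]
scene tray_center [([206.3, 194.9], 0.65)]
scene tray_lip [([188.3, 204.2], 0.75), ([317.4, 197.0], 0.74)]
top flap_left_hinge [([177.8, 212.8], 0.85)]
top flap_right_hinge []
top flap_left_edge [([147.8, 208.9], 0.57)]
top flap_right_edge [([284.8, 220.6], 0.87)]
top pump_head [([117.6, 213.4], 0.91), ([324.9, 187.0], 0.57)]
top spout_tip [([302.8, 194.1], 0.96), ([431.1, 242.0], 0.19)]
top tray_center [([386.6, 222.2], 0.7), ([360.3, 134.6], 0.19)]
top tray_lip [([390.3, 196.6], 0.85)]
```

View pics/s2.png

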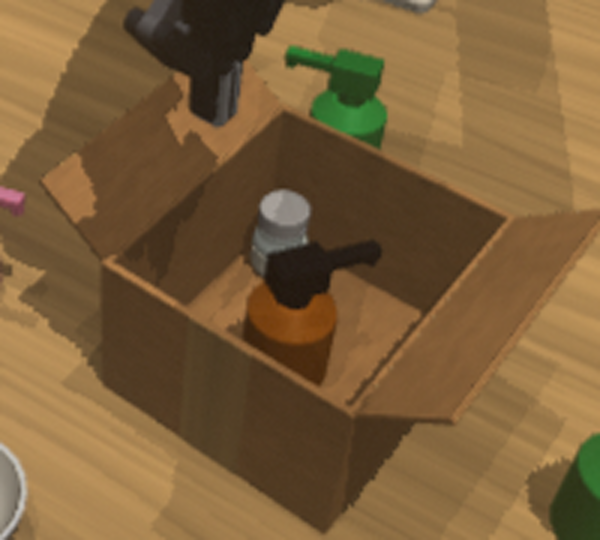

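Both flaps lean well outward, and the dispenser stands free with its head at crop (300,268) and spout tip at (375,250). Next I'll triangulate it and turn the tool above it.

```bash
python3 -m creep '[-0.046,0.046,0,1.14,0.06, -0.046,0.046,0,1.14,0.06, -0.046,0.046,0,1.14,0.06, -0.046,0.046,0,1.14,0.06, -0.046,0.046,0,1.14,0.06, -0.046,0.046,0,1.14,0.06, -0.046,0.046,0,1.14,0.06, -0.046,0.046,0,1.14,0.06, -0.046,0.046,0,1.14,0.06, -0.046,0.046,0,1.14,0.06]'; python3 c.py;  python3 w.py w3.png pump_head spout_tip flap_left_edge flap_right_edge jar_a jar_b| tee w3.txt; cat > d.py <<'E'
from h import *
S=cam("scene");T=cam("top");W=np.load("w_w2.npz")
def t(n,*a): p,r=tri([ray(q,v[-2],v[-1]) for q,v in a]); print(n,p.round(4),np.array(r,float)); return p
w=(W["K"],W["E"])
h=t("head",((352.1,233),S),((215,162.7),w)); s=t("spout",((375.2,222.7),S),((154.4,130.8),w)); v=s-h;print(np.linalg.norm(v),np.degrees(np.arctan2(v[1],v[0])))
t("LE",((428,243.4),S),((147.8,208.9),T)); t("RE",((296.2,175),S),((284.8,220.6),T));t("LH",((396.9,243.8),S),((177.8,212.8),T))
c=t("tray",((206.3,194.9),S),((386.6,222.2),T)); l=t("lip",((188.3,204.2),S),((390.3,196.6),T)); 
c=onz((386.6,222.2),*T[1:],.008);l=onz((390.3,196.6),*T[1:],.008);print(c,l,np.linalg.norm(l-c),np.degrees(np.arctan2(*(l-c)[[1,0]])))
E
python3 d.py
```

```text
clock: 11.42
eef_pos: [0.5509, 0.1888, 0.2451]
tool_rot: [0.265, 0.964, 0.0, 0.0]
ft_force: [-0.1, -0.7, -0.8]
grip_width: 0.06
grasp_force: 0.0
clock 11.42 tcp [0.5509 0.1888 0.2451] x [-0.86   0.511 -0.   ] y [0.511 0.86  0.   ] toolY yaw 59.3 q [0.33 0.4  0.27 1.44 0.   0.87] F [-0.1 -0.7 -0.8] w 0.06 0.0
pump_head [272.6 187.9] 0.96 [0.5487 0.189  0.102 ]
pump_head [526.7  33. ] 0.83 [0.5434 0.4066 0.102 ]
pump_head [207.4 349.5] 0.71 [0.6531 0.0545 0.102 ]
spout_tip [282.2 119.8] 0.96 [0.5057 0.2233 0.103 ]
flap_left_edge [478.4  96.7] 0.78 [0.5525 0.3363 0.154 ]
jar_a [191.1 121.2] 0.78 [0.4653 0.1394 0.005 ]
jar_a [346.  193.4] 0.58 [0.6168 0.242  0.005 ]
jar_b [191.1 121.2] 0.78 [0.4653 0.1394 0.005 ]
jar_b [346.  193.4] 0.58 [0.6168 0.242  0.005 ]
head [0.5464 0.1928 0.0979] [2.2 2.2]
spout [0.506  0.222  0.1079] [0.2 0.2]
0.05084324388456497 144.04125889819463
LE [0.5444 0.327  0.1543] [0.6 0.6]
RE [0.5237 0.0469 0.1573] [3.4 3.4]
LH [0.5421 0.2754 0.117 ] [4. 4.]
tray [ 0.5495 -0.1997 -0.0052] [0.7 0.7]
lip [ 0.6078 -0.2053  0.0057] [1.5 1.5]
[ 0.54720458 -0.19634864  0.008     ] [ 0.60833207 -0.20600179  0.008     ] 0.06188499879061454 -8.97394238439616
```

View pics/w3.png

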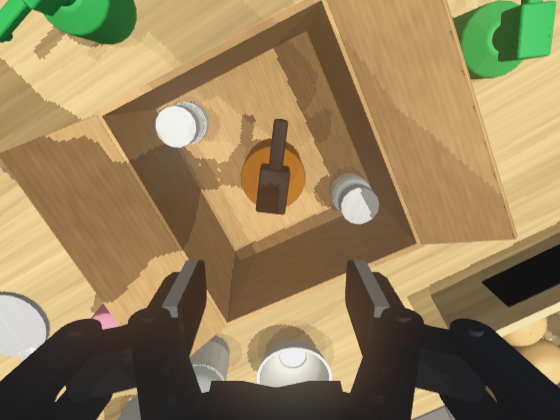

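The wrist view shows the head centred at (274,190) and the spout tip at (282,120). That is about 8° clockwise of the tool axis, so the dispenser yaw is about 141.5°. The flaps are at about 2.1–2.2 rad. I'll correct the turn, descend and settle before closing.

```bash
python3 -m creep '[-0.002,0,-0.02,-0.12,0.06, -0.002,0,-0.05,-0.136,0.06, -0.002,0,-0.08,-0.136,0.06, -0.002,0,-0.11,-0.136,0.06, -0.002,0,-0.13,-0.136,0.06, -0.002,0,-0.145,-0.136,0.06, -0.002,0,-0.155,-0.136,0.06, -0.002,0,-0.158,-0.136,0.06, -0.002,0,-0.158,-0.136,0.06, -0.002,0,-0.158,-0.136,0.06]'; python3 c.py; python3 w.py w4.png pump_head spout_tip
```

```text
clock: 12.7
eef_pos: [0.5497, 0.1891, 0.088]
tool_rot: [0.331, 0.944, 0.001, 0.001]
ft_force: [0.2, 0.1, 0.2]
grip_width: 0.0603
grasp_force: 0.0
clock 12.7 tcp [0.5497 0.1891 0.088 ] x [-0.781  0.625 -0.001] y [0.625 0.781 0.001] toolY yaw 51.3 q [ 0.33  0.49 -0.01  1.07 -0.    1.01] F [0.2 0.1 0.2] w 0.0603 0.0
pump_head [271.  290.4] 0.74 [0.5491 0.1886 0.102 ]
spout_tip [264.6 156. ] 0.88 [0.5051 0.2211 0.103 ]
```

View pics/w4.png

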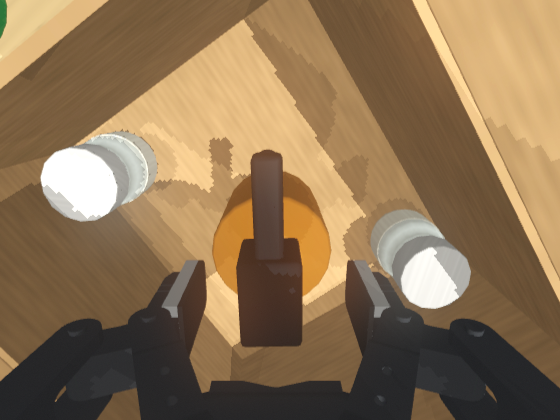

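The head (270,292) sits squarely between the pads, with the spout at (266,156). Closing now.

```bash
python3 -m creep '[0,0,0,0,0.045, 0,0,0,0,0.03, 0,0,0,0,0.01, 0,0,0,0,0.01, 0,0,0,0,0.01, 0,0,0,0,0.01, 0,0,0,0,0.01]'; python3 c.py
```

```text
clock: 13.43
eef_pos: [0.549, 0.1886, 0.0876]
tool_rot: [0.331, 0.944, -0.0, 0.0]
ft_force: [-1.6, -1.8, 5.4]
grip_width: 0.0228
grasp_force: 59.0
clock 13.43 tcp [0.549  0.1886 0.0876] x [-0.781  0.625 -0.   ] y [0.625 0.781 0.   ] toolY yaw 51.3 q [ 0.33  0.49 -0.01  1.07 -0.    1.01] F [-1.6 -1.8  5.4] w 0.0228 59.0
```

```bash
python3 -m creep '[0,0,0.008,0,0.01, 0,0,0.025,0,0.01, 0,0,0.05,0,0.01, 0,0,0.08,0,0.01, 0,0,0.11,0,0.01, 0,0,0.14,0,0.01, 0,0,0.17,0,0.01, 0,0,0.2,0,0.01, 0,0,0.215,0,0.01, 0,0,0.22,0,0.01]'; python3 c.py;python3 -m creep '[0,-0.018,0,-0.12,0.01, 0,-0.036,0,-0.24,0.01, 0,-0.054,0,-0.36,0.01, 0,-0.072,0,-0.48,0.01, 0,-0.09,0,-0.6,0.01, 0,-0.108,0,-0.72,0.01, 0,-0.126,0,-0.84,0.01, 0,-0.144,0,-0.96,0.01, 0,-0.162,0,-1.08,0.01, 0,-0.18,0,-1.2,0.01]'; python3 c.py; python3 - <<'E'
from h import *
im,K,E=cam("scene"); save("s5.png",im[:320,150:480])
E
```

```text
clock: 14.27
eef_pos: [0.5501, 0.1894, 0.3105]
tool_rot: [0.331, 0.944, 0.002, 0.002]
ft_force: [0.1, 0.0, -2.2]
grip_width: 0.0233
grasp_force: 58.9
clock 14.27 tcp [0.5501 0.1894 0.3105] x [-0.781  0.625 -0.003] y [0.625 0.781 0.005] toolY yaw 51.3 q [0.33 0.39 0.42 1.59 0.   1.01] F [ 0.1  0.  -2.2] w 0.0233 58.9
clock: 15.1
eef_pos: [0.5482, 0.008, 0.3051]
tool_rot: [0.808, 0.59, -0.001, -0.001]
ft_force: [0.8, -0.6, -2.7]
grip_width: 0.023
grasp_force: 59.2
clock 15.1 tcp [0.5482 0.008  0.3051] x [ 0.305  0.952 -0.001] y [ 0.952 -0.305 -0.003] toolY yaw -17.8 q [0.01 0.33 0.31 1.56 0.   1.9 ] F [ 0.8 -0.6 -2.7] w 0.023 59.2
```

View pics/s5.png

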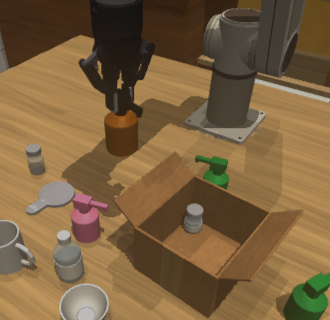

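The dispenser hangs upright in the gripper at crop (122,130), and both flaps are still folded back. Now on to the tray.

```bash
python3 -m creep '[0,-0.018,0,-0.12,0.01, 0,-0.036,0,-0.24,0.01, 0,-0.054,0,-0.36,0.01, 0,-0.072,0,-0.48,0.01, 0,-0.09,0,-0.6,0.01, 0,-0.108,0,-0.72,0.01, 0,-0.126,0,-0.84,0.01, 0,-0.144,0,-0.96,0.01, 0,-0.162,0,-1.08,0.01, 0,-0.18,0,-1.2,0.01]'; python3 -m creep '[0,-0.012,-0.03,-0.12,0.01, 0,-0.024,-0.06,-0.217,0.01, 0,-0.024,-0.09,-0.217,0.01, 0,-0.024,-0.11,-0.217,0.01, 0,-0.024,-0.12,-0.217,0.01, 0,-0.024,-0.12,-0.217,0.01]'; python3 c.py; python3 w.py w6.png tray_center tray_lip pump_head spout_tip; python3 - <<'E'
from h import *
for n in ("top","scene"):
    im,K,E=cam(n)
    for t,z in (("spout_tip",.19),("pump_head",.19),("tray_lip",.008),("tray_center",.008)):
        print(n,t,[((np.array(r["centre"])*[560,420]).round(1).tolist(),round(r["score"],2),onz(np.array(r["centre"])*[560,420],K,E,z).round(4).tolist()) for r in bot.place_of(n,t)[:4]])
E
```

```text
clock: 15.98
eef_pos: [0.5484, -0.1717, 0.3051]
tool_rot: [1.0, 0.031, -0.002, -0.001]
ft_force: [0.2, 0.5, -2.6]
grip_width: 0.0231
grasp_force: 59.3
clock: 16.48
eef_pos: [0.5465, -0.1942, 0.1828]
tool_rot: [0.997, -0.075, -0.004, -0.001]
ft_force: [-0.3, 0.2, -3.7]
grip_width: 0.0228
grasp_force: 59.0
clock 16.48 tcp [ 0.5465 -0.1942  0.1828] x [ 0.989 -0.149 -0.008] y [-0.149 -0.989 -0.002] toolY yaw -98.6 q [-0.34  0.43  0.15  1.3   0.    2.95] F [-0.3  0.2 -3.7] w 0.0228 59.0
tray_center [278.7 173. ] 0.57 [ 0.5527 -0.1966  0.008 ]
tray_lip [275.4 109.2] 0.56 [ 0.608  -0.2019  0.008 ]
pump_head [271.4 291.2] 0.81 [ 0.4904 -0.1816  0.102 ]
pump_head [ 36.9 152.3] 0.77 [ 0.609  -0.0523  0.102 ]
spout_tip [269.  154.8] 0.69 [ 0.5861 -0.1949  0.103 ]
top spout_tip [([303.6, 193.5], 0.62, [0.5764, 0.0076, 0.19]), ([102.5, 235.7], 0.57, [0.4837, 0.4035, 0.19]), ([274.5, 311.9], 0.56, [0.3425, 0.0612, 0.19])]
top pump_head [([117.6, 214.1], 0.91, [0.5273, 0.3767, 0.19]), ([248.2, 313.1], 0.82, [0.3393, 0.1119, 0.19]), ([406.4, 203.3], 0.72, [0.5606, -0.1984, 0.19]), ([327.8, 185.3], 0
[... 256 characters left out ...]
])]
scene spout_tip [([172.3, 136.7], 0.97, [0.5977, -0.2138, 0.19]), ([346.0, 156.3], 0.73, [0.4525, 0.1204, 0.19]), ([489.7, 272.6], 0.71, [0.5821, 0.4227, 0.19]), ([258.7, 207.6], 0.7, [0.6643, 0.0668, 0.19])]
scene pump_head [([195.2, 124.3], 0.79, [0.5355, -0.2076, 0.19]), ([365.8, 166.6], 0.7, [0.4602, 0.1668, 0.19]), ([236.3, 202.1], 0.69, [0.6754, 0.0266, 0.19]), ([465.7, 285.6], 0.56, [0.6241, 0.401, 0.19])]
scene tray_lip [([189.6, 208.0], 0.67, [0.6162, -0.1898, 0.008]), ([344.2, 260.1], 0.43, [0.545, 0.188, 0.008]), ([319.6, 198.0], 0.19, [0.4107, 0.0476, 0.008])]
scene tray_center [([207.5, 192.8], 0.86, [0.552, -0.1918, 0.008]), ([219.3, 274.0], 0.48, [0.7201, -0.0029, 0.008])]
```

View pics/w6.png

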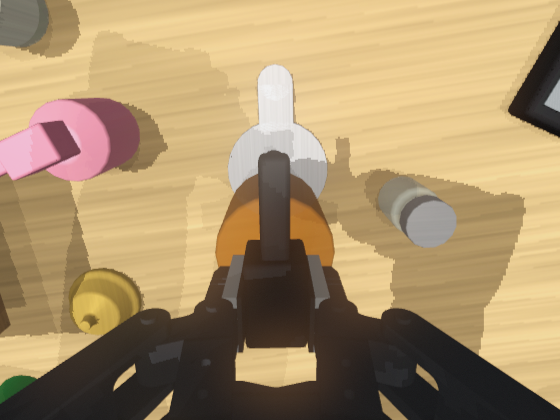

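The wrist view shows the tray tongue tip at (275,65), the disc centred at column 278, and the held spout parallel to the tongue. I'll refine the tray centre by fitting the disc in the earlier, unoccluded top picture.

```bash
python3 - <<'E'
from h import *
W=np.load("w_w6.npz");K,E=W["K"],W["E"]
print("head wrist",onz((271.4,291.2),K,E,.197).round(4),"spout",onz((269,154.8),K,E,.198).round(4))
im=cv2.cvtColor(cv2.imread("pics/top0.png"),cv2.COLOR_BGR2RGB); c=bot.camera("top");K2,E2=np.array(c["camera_matrix"]),np.array(c["extrinsics"])
sub=im[175:250,355:425]; hsv=cv2.cvtColor(sub,cv2.COLOR_RGB2HSV)
m=((hsv[...,1]<60)&(hsv[...,2]>90)).astype(np.uint8)
n,l,st,ce=cv2.connectedComponentsWithStats(m);i=1+np.argmax(st[1:,4]);print(st[i],ce[i]); m=(l==i).astype(np.uint8)
v,u=np.nonzero(m); P=np.array([onz((a+355,b+175),K2,E2,.008)[:2] for a,b in zip(u,v)])
# fit: tray shape template
from scipy.optimize import minimize
yy=-8*np.pi/180
def sc(q):
    c,s=np.cos(q[2]),np.sin(q[2]); d=P-q[:2]; x=d@[c,s]; y=d@[-s,c]
    sd=np.minimum(np.hypot(x,y)-.045, np.hypot(x-np.clip(x,0,.075),y)-.015)
    return -sd
g=np.stack(np.meshgrid(np.arange(355,425),np.arange(175,250)),-1).reshape(-1,2); G=np.array([onz(p,K2,E2,.008)[:2] for p in g]); mm=m.reshape(-1)
def cost(q):
    c,s=np.cos(q[2]),np.sin(q[2]); d=G-q[:2]; x=d@[c,s]; y=d@[-s,c]
    sd=np.minimum(np.hypot(x,y)-.045, np.hypot(x-np.clip(x,0,.075),y)-.015)
    return ((1/(1+np.exp(sd/.0007))-mm)**2).sum()
r=minimize(cost,[.549,-.196,yy],method="Nelder-Mead",options=dict(initial_simplex=[[.549,-.196,yy],[.555,-.196,yy],[.549,-.19,yy],[.549,-.196,yy+.1]]));print(r.x,np.degrees(r.x[2]),r.fun,m.sum())
E
```

```text
head wrist [ 0.5471 -0.1917  0.197 ] spout [ 0.602  -0.1993  0.198 ]
[  13    8   39   56 1393] [32.59224695 40.10696339]
[ 0.5536282  -0.19767413 -0.11722089] -6.71626233522633 21.287494286412517 1393
```

```bash
python3 -m creep '[0.006,-0.004,-0.02,0.03,0.01, 0.006,-0.004,-0.04,0.03,0.01, 0.006,-0.004,-0.055,0.03,0.01, 0.006,-0.004,-0.065,0.03,0.01, 0.006,-0.004,-0.072,0.03,0.01, 0.006,-0.004,-0.076,0.03,0.01, 0.006,-0.004,-0.076,0.03,0.01, 0.006,-0.004,-0.076,0.03,0.01, 0.006,-0.004,-0.076,0.03,0.01]'; python3 c.py
```

```text
clock: 18.03
eef_pos: [0.5557, -0.1994, 0.1121]
tool_rot: [0.998, -0.06, 0.001, 0.0]
ft_force: [-0.6, 0.1, -2.5]
grip_width: 0.0232
grasp_force: 59.1
clock 18.03 tcp [ 0.5557 -0.1994  0.1121] x [ 0.993 -0.12   0.002] y [-0.12  -0.993  0.   ] toolY yaw -96.9 q [-0.34  0.49  0.05  1.13 -0.    2.92] F [-0.6  0.1 -2.5] w 0.0232 59.1
```

```bash
python3 -m creep '[-0.002,0.001,-0.005,0,0.01, -0.002,0.001,-0.01,0,0.01, -0.002,0.001,-0.014,0,0.01, -0.002,0.001,-0.017,0,0.01, -0.002,0.001,-0.018,0,0.01, -0.002,0.001,-0.019,0,0.01, -0.002,0.001,-0.019,0,0.01]'; python3 -m creep '[0,0,-0.001,0,0.01, 0,0,-0.001,0,0.01]'; python3 c.py
```

```text
clock: 18.62
eef_pos: [0.5529, -0.1981, 0.0917]
tool_rot: [0.998, -0.06, -0.0, -0.0]
ft_force: [0.6, 0.4, -2.7]
grip_width: 0.0235
grasp_force: 59.2
clock: 18.78
eef_pos: [0.5531, -0.1982, 0.0911]
tool_rot: [0.998, -0.06, 0.0, 0.0]
ft_force: [0.3, -0.4, -2.7]
grip_width: 0.023
grasp_force: 59.2
clock 18.78 tcp [ 0.5531 -0.1982  0.0911] x [ 0.993 -0.12   0.   ] y [-0.12  -0.993  0.   ] toolY yaw -96.9 q [-0.34  0.5   0.01  1.08  0.    2.92] F [ 0.3 -0.4 -2.7] w 0.023 59.2
```

```bash
python3 -m creep '[0,0,-0.001,0,0.01, 0,0,-0.001,0,0.01]'; python3 -m creep '[0,0,-0.0007,0,0.01, 0,0,-0.0007,0,0.01]'
```

```text
clock: 18.95
eef_pos: [0.5532, -0.1982, 0.0906]
tool_rot: [0.998, -0.06, 0.0, 0.0]
ft_force: [-1.0, 0.8, -0.4]
grip_width: 0.0226
grasp_force: 59.4
clock: 19.12
eef_pos: [0.5534, -0.1982, 0.0906]
tool_rot: [0.998, -0.06, 0.001, 0.0]
ft_force: [-2.2, 1.6, 5.2]
grip_width: 0.0227
grasp_force: 60.0
```

The bottle touches down at exactly the predicted height. I'll release it and rise.

```bash
python3 -m creep '[0,0,0.0007,0,0.02, 0,0,0.0007,0,0.03, 0,0,0.0007,0,0.04, 0,0,0.0007,0,0.06, 0,0,0.0007,0,0.06, 0,0,0.0007,0,0.06, 0,0,0.0007,0,0.06]'; python3 -m creep '[0,0,0.005,0,0.06, 0,0,0.02,0,0.06, 0,0,0.05,0,0.06, 0,0,0.08,0,0.06, 0,0,0.11,0,0.06, 0,0,0.14,0,0.06, -0.03,0,0.17,0,0.06, -0.07,0,0.18,0,0.06, -0.11,0,0.18,0,0.06, -0.14,0,0.18,0,0.06]'; python3 a.py > a3.txt; grep -E "dispenser|pump|spout|tray|shaker|flap|bell|juice" a3.txt; python3 c.py; python3 - <<'E'
import cv2,numpy as np
a=cv2.imread("pics/scene0.png")[100:340,120:450]; b=cv2.imread("pics/top0.png")[110:320,100:460]
cv2.imwrite("pics/fin.png",np.vstack([cv2.resize(a,(410,298)),cv2.resize(b,(410,239))]) if 0 else np.hstack([cv2.resize(a,(400,291)),cv2.resize(b,(400,291))]))
E
```

```text
clock: 19.7
eef_pos: [0.553, -0.1982, 0.0899]
tool_rot: [0.998, -0.06, -0.0, 0.0]
ft_force: [-0.2, -0.3, -0.6]
grip_width: 0.0601
grasp_force: 0.0
clock: 20.53
eef_pos: [0.411, -0.1981, 0.2717]
tool_rot: [0.998, -0.06, 0.001, 0.001]
ft_force: [-0.6, 0.7, 0.5]
grip_width: 0.0601
grasp_force: 0.0
scene flap_left_hinge [([396.4, 244.3], 0.78)]
scene flap_right_hinge [([318.9, 199.1], 0.86), ([189.3, 173.9], 0.72), ([209.3, 192.7], 0.47), ([234.2, 319.3], 0.45)]
scene flap_left_edge [([430.3, 241.8], 0.92)]
scene flap_right_edge [([295.1, 171.2], 0.82)]
scene dispenser [([206.4, 192.2], 0.85), ([236.1, 237.5], 0.81), ([360.5, 195.2], 0.78), ([159.4, 261.5], 0.25)]
scene pump_head [([200.5, 161.5], 0.83), ([464.5, 285.8], 0.82), ([229.0, 204.1], 0.74), ([368.8, 167.2], 0.6)]
scene spout_tip [([486.8, 272.0], 0.92), ([183.2, 172.6], 0.82), ([345.3, 159.4], 0.79), ([259.7, 207.6], 0.77)]
scene drip_tray []
scene tray_center [([211.2, 192.0], 0.62)]
scene tray_lip [([188.1, 207.3], 0.68), ([297.4, 175.4], 0.62), ([225.5, 276.1], 0.4)]
scene shaker [([188.0, 172.4], 0.64)]
scene juice [([218.
[... 409 characters left out ...]
0.75), ([245.8, 310.4], 0.63), ([387.6, 222.2], 0.62)]
top pump_head [([394.0, 210.1], 0.7), ([329.7, 186.4], 0.6), ([249.1, 313.4], 0.56), ([429.9, 242.1], 0.5)]
top spout_tip [([272.4, 310.4], 0.97), ([103.1, 236.1], 0.69), ([399.5, 186.3], 0.67), ([306.5, 193.5], 0.59)]
top drip_tray [([388.2, 219.1], 0.65)]
top tray_center [([386.8, 221.8], 0.79)]
top tray_lip [([390.4, 197.1], 0.81), ([388.4, 221.6], 0.28)]
top shaker [([429.5, 241.3], 0.73)]
top juice [([305.8, 153.7], 0.62)]
top bell [([306.9, 265.2], 0.61)]
clock 22.33 tcp [ 0.413  -0.1982  0.2701] x [ 0.993 -0.12   0.   ] y [-0.12  -0.993 -0.   ] toolY yaw -96.9 q [-0.45  0.14 -0.02  1.41  0.    2.81] F [-0.   0.1  0.1] w 0.0599 0.0
```

View pics/fin.png

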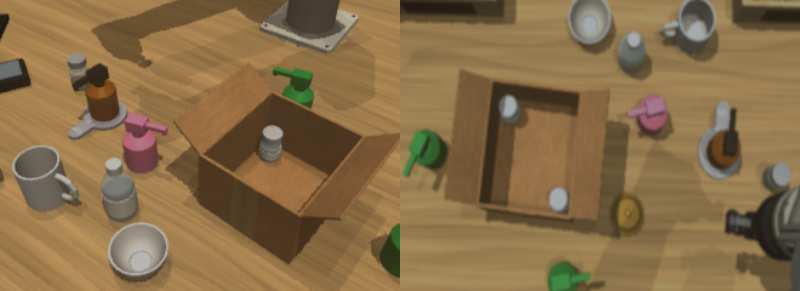

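The dispenser stands upright on the tray. The networks put its base at (387.6,222.2) and the tray centre at (386.8,221.8) in the top view. The spout lies over the tongue, both flaps are folded back, the jars are standing, and the gripper is clear.

```bash
python3 -c "
from workcell import bot
print(bot.job_done())"
```

```text
the job is handed in; nothing more can be done
None
```

I folded both flaps back to about 2.1–2.2 rad, set the dispenser upright in the middle of the drip tray with its spout over the tongue, and handed the job in at about 22 s.

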